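Park the condiment caddy on its castors

TASK

Take the wheeled condiment caddy by its wooden handle and push it nose first, straight ahead, until its swivel castors trail straight behind; then steer it along the bench onto the three-sided parking mark, its rounded nose towards the mark's closed end, lined up and centred between the strips, and let go. Keep it rolling upright on its wheels all the way, without lifting it, and leave the look-alike tray on feet where it stands.

Things in the scene. Friction and masses are not known exactly. Their poses are not given: they have to be found in the camera images.
- caddy: Steel condiment tray on 4 black swivel castors (24 mm wheels, pivots at x +-50, y +-47, trail 12 mm), 127 mm high, 0.5 to 0.9 kg; half-round nose, square tail, white pots inside. Origin: on the bench below mid-handle; x to the nose, y left, z up. Tray x -60 to +93, 70 mm wide, 140 over sideways castors. Starts right of the robot, nose within 0.25 rad of +y. Rolls any way under 3 N.
- handle (a point): Middle of the caddy's handle, 120 mm above the bench, straight over the caddy's origin: a wooden bar along the caddy's x, 110 mm long, 14 mm thick (y) and 14 mm deep, on posts at x +-50 mm. Grip it from above, fingers either side (y); the lidded pots below end at 80 mm, the tray walls at 76 mm.
- nose (a point): Point in the caddy's rounded nose: on its x axis at +85 mm, 60 mm above the bench.
- bay: The parking mark: flat dark-wood strips in the bench (nothing to bump over), 10 mm wide, 190 long, in a square U: sides at y +-90 mm, cross strip at the closed end, x +100 mm. Origin: its centre, on the bench, where the caddy's origin belongs; x to the closed end, within 0.25 rad of +y. Lies left of the robot, near or far; a round ring mark beside it is not the place.
- tote: Look-alike tray of the same shape and size on four rubber feet, no wheels; axes as the caddy's. Stands beside the caddy, 170 to 230 mm from it in x, up to 100 mm ahead or behind in y, nose towards +y. Leave it. To clear it, roll the caddy ahead until its centre is past y = -0.02 before moving it across.
- castor_left (a joint): Swivel angle, rad, of the nose castor on the caddy's left side (its +y). 0: wheel trails straight back to the tail; positive is counter-clockwise from above. Starts 0.9 to 2.5 rad off, no stops. It straightens as the caddy rolls nose first along its own length: within 0.2 rad after 45 mm, about 0 after 70 mm. The tail castors do the same.
- castor_right (a joint): Swivel angle, rad, of the nose castor on the caddy's right side (its -y). 0: wheel trails straight back to the tail; positive is counter-clockwise from above. Starts 0.9 to 2.5 rad off, no stops. It straightens as the caddy rolls nose first along its own length: within 0.2 rad after 45 mm, about 0 after 70 mm. The tail castors do the same.
Not all that is in view belongs to the job. What is shaped like the caddy but orange or pink is not meant.

How it is judged:
By the outcome, as a careful person would: the job done as asked, in the order asked, and still so for the second after the job is handed in, with the robot touching nothing.
It also fails if it takes over 45 s, if anything falls off the work surface, if the arm or the gripper's body presses on something with over 40 N, if the wrist force passes 120 N, or if a joint passes its speed limit or range.

ROBOT

A 6-joint arm with a two-finger parallel gripper is mounted at the origin on the work surface. World frame = base frame: x ahead of the robot, y to its left, z up, the work surface at z = 0. Lengths are in mm, angles in rad, forces in N, time in s.
With the tool pointing down it reaches from about 350 to 950 mm from the base axis. Payload 17.4 kg.
Tool frame: the origin (TCP) lies at the very end of the fingers, on their centre line; the grasp point (between the pads) lies 19 mm behind it (r.tcp_to_grasp is the distance from the TCP to the grasp point, in mm); z points along the fingers, y is the direction in which the jaws open and shut (so a half turn about z gives the same grasp; the last joint's range is limited). The gripper opens to 93 mm and grips with 3 to 60 N. Pads are 15 mm wide; open, the fingers measure 128 mm over their backs; the gripper's body (75 mm by 188 mm) begins 65 mm behind the grasp point.
Start: joints at [-1.373, 0.116, 1.442, -0, 1.584, -0.038], TCP at [157.684, -656.329, 218.646] pointing down, gripper open.
Joint ranges: [-2.83, 2.83], [-0.83, 2.19], [0.07, 2.5], [-1.14, 4.28], [0.01, 3], [-2.97, 2.97]. Speed limits (rad/s): [1.89, 1.89, 2.22, 3.14, 3.14, 3.14].

INTERFACE

Orientations are given as a unit quaternion [w, x, y, z].
In Python, from station import r, eyes gives the robot as it stands.
- The arm moves only by the tool step_arm, never from a script. Its argument "plan" is one flat list of numbers, 7 for each row, row after row: the turn, a rotation vector about the tool's x, y, z in units of 6 degrees (1.0 is 6 degrees), then the shift along the tool's x, y, z in units of 60 mm (1.0 is 60 mm), then the finger opening in mm, from 0 to 93. In form: [rx, ry, rz, tx, ty, tz, claw, rx, ry, rz, tx, ty, tz, claw, ...]. A call has 1 to 10 rows; each row shifts and turns the commanded pose from where the row before left it, along the tool's axes as they then stand; what a row does not reach is not made up. A row lasts 1/8 s, in which the tool goes at most 62.5 mm and 10.7 degrees, less where a joint would pass 70% of its speed; a pose out of reach is approached as far as the arm can. A call is refused whole if a number of a shift passes 1 or a number of a turn 1, either way. A call with a gripper value outside its range is refused whole. The fingers move at their own pace and stop on an object; the grip force is fixed at half the most. Time passes only in rows, so rows that do not move let the fingers close. It gives the time, the measured TCP pose, the force and the opening at its end, in the units of the state.
- r.sense(): the state, without advancing time (a new reading comes with each control period).
- eyes.camera(name): name is "scene" or "top" or "wrist"; returns (picture, depth): 480x640x3 uint8, red, green, blue; 480x640 float32, mm along the optical axis (not along the pixel's ray), 0 where there is no reading.
- eyes.camera_info(name): a dict with "fov_y" (degrees; the focal length in pixels is half the picture's height over the tangent of half this angle, whatever the lens; pixels are square), "cx", "cy" (the principal point, pixels), "xyz" and "rotation" of the camera in the world; the wrist camera has in their place "T_tool_cam" (4x4, takes a point from camera to tool coordinates, whose origin is the TCP and whose axes are the flange's). Camera axes: x right, y up, looking along -z (the intrinsics and any distortion apply to the point x, -y, -z); pixel columns grow to the right and rows downward; lengths in mm; the calibration is good to about 2 mm. A picture is of the moment at which its call begins: read the wrist's pose just before it. camera_info takes no time and is no camera call.
- r.sign_off(): hands the job in, once; it reports no verdict.
The state is a dict: "clock": time; "qpos": joint angles; "joint_vel": joint speeds; "tau": joint torques, N m; "ee_pos": TCP position; "eef_rot": TCP orientation; "contact_force": force on the tool from outside, world axes, zero at the start; "moment": the same for the moment, N m; "finger_gap": finger opening in mm.
Only numpy, scipy, OpenCV 4.12 (cv2) and the standard library are available. Lean on these libraries where they do the work, as an engineer would, in place of code of your own. Each camera call takes 0.05 s, during which the arm holds its last target.

## Working session

There is one attempt and no reset: what is moved stays moved. The work goes in short steps, Python scripts to look and compute and a tool call to move; the robot and the scene stay as the last step left them, time stands still between calls to the robot, and variables do not carry over. Pictures are saved under pics/ and viewed, and the job is handed in when it is done.

Besides the shell and the picture viewer there is one more tool, called after "Request:" by a JSON object that holds its "method" and its "body", one argument or row to a line. step_arm: Moves the arm, as the interface text tells. Its arguments: {"type":"object","properties":{"plan":{"type":"array","items":{"type":"number"}}},"required":["plan"]}

```bash
mkdir -p pics; ls; python3 - <<'E'
from station import r, eyes
import cv2,numpy as np
np.set_printoptions(suppress=True,precision=4)
print(r.sense())
for n in("scene","top","wrist"):
    s=r.sense()
    p,d=eyes.camera(n); np.savez(f"pics/{n}0.npz",p=p,d=d,ee=s["ee_pos"],q=s["eef_rot"])
    cv2.imwrite(f"pics/{n}0.png",p[:,:,::-1]); print(n,eyes.camera_info(n))
E
```

```text
pics
{'clock': 0.0, 'qpos': array([-1.3727,  0.1165,  1.4423,  0.    ,  1.584 , -0.0378]), 'joint_vel': array([-0.0009,  0.0014, -0.0011,  0.0011,  0.0014,  0.    ]), 'tau': array([  0.0005, -72.1262, -62.2604,   0.078 ,   0.0238,  -0.0001]), 'ee_pos': array([ 157.6851, -656.1011,  217.9069]), 'eef_rot': array([-0.0006,  0.9931,  0.1176, -0.    ]), 'contact_force': array([-0.1051,  0.0357, -0.1787]), 'moment': array([ 0.0117, -0.0114,  0.0263]), 'finger_gap': 92.86503728230878}
scene {'fov_y': 55.65785819224335, 'cx': 320.12415109316777, 'cy': 237.5021211707847, 'xyz': array([849.5612, 323.1499, 828.8865]), 'rotation': array([0.3985, 0.1222, 0.2758, 0.8661])}
top {'fov_y': 42.420973862453735, 'cx': 323.6444569919082, 'cy': 242.47319443070194, 'xyz': array([ 312.4067,  -45.0772, 1326.2504]), 'rotation': array([ 0.7103,  0.0552, -0.0474, -0.7001])}
wrist {'fov_y': 59.63617796830998, 'cx': 322.3192121152386, 'cy': 239.84792768731245, 'T_tool_cam': array([[  -0.0007,    0.9549,    0.2968,   82.3747],
       [   1.    ,    0.0005,    0.0008,    1.0755],
       [   0.0006,    0.2968,   -0.9549, -166.9423],
       [   0.    ,    0.    ,    0.    ,    1.    ]])}
```

View pics/top0.png

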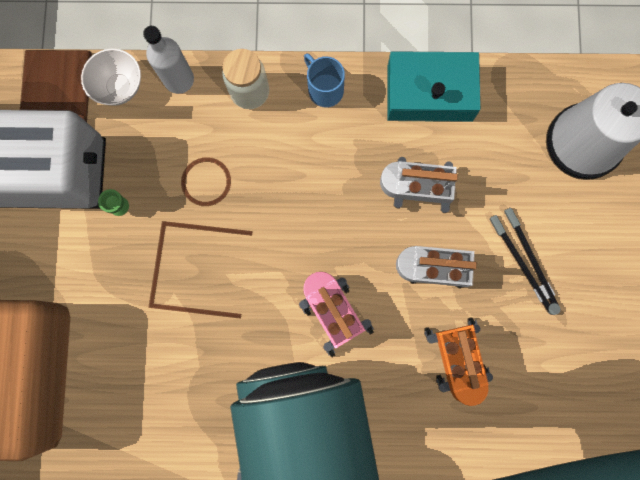

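View pics/scene0.png

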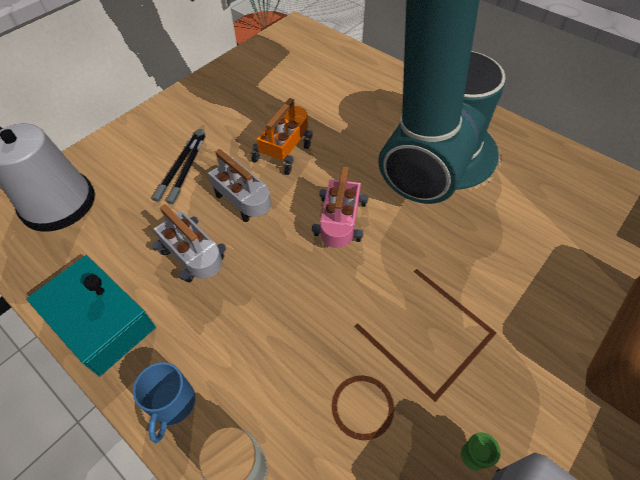

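View pics/wrist0.png

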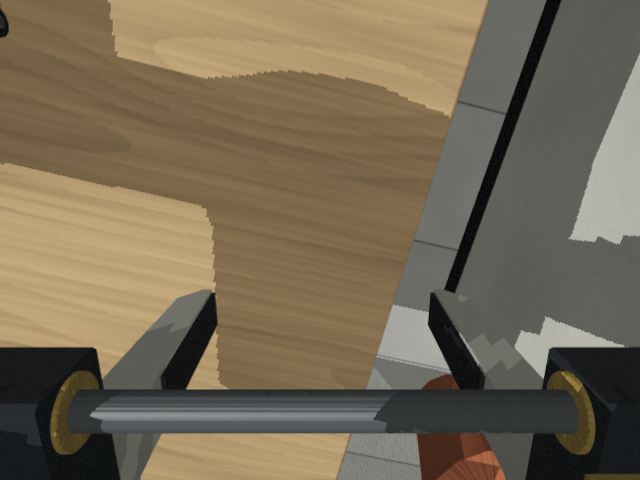

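Candidates in the top view:
- Grey tray at (420,183), with black castors sticking out at its corners.
- Grey tray at (438,265), with no castors visible.
- Pink tray at (337,312) and orange tray at (463,362), both excluded by colour.

The upper grey tray looks like the caddy, so I'll confirm it in an enlarged crop and measure.

```bash
cat > h.py <<'E'
import numpy as np,cv2
from scipy.spatial.transform import Rotation as R
np.set_printoptions(suppress=True,precision=3)
def q2R(q): return R.from_quat([q[1],q[2],q[3],q[0]]).as_matrix()
def cam(eyes,name,ee=None,q=None):
    c=eyes.camera_info(name); f=240/np.tan(np.radians(c["fov_y"]/2))
    if name=="wrist":
        T=np.array(c["T_tool_cam"]); Rt=q2R(q); Rm=Rt@T[:3,:3]; o=np.array(ee)+Rt@T[:3,3]
    else: Rm=q2R(c["rotation"]); o=np.array(c["xyz"])
    return f,c["cx"],c["cy"],o,Rm
def onplane(C,uv,z):
    f,cx,cy,o,Rm=C; uv=np.atleast_2d(uv).astype(float)
    d=np.c_[(uv[:,0]-cx)/f,-(uv[:,1]-cy)/f,-np.ones(len(uv))]@Rm.T
    return o+d*((z-o[2])/d[:,2])[:,None]
def depthpts(C,d,mask):
    f,cx,cy,o,Rm=C; v,u=np.nonzero(mask&(d>0)); z=d[v,u]
    return (np.c_[(u-cx)/f*z,-(v-cy)/f*z,-z]@Rm.T+o),u,v
E
python3 - <<'E'
from station import eyes
from h import *
top=np.load("pics/top0.npz"); sc=np.load("pics/scene0.npz")
a=cv2.resize(top["p"][140:300,370:490],None,fx=3.2,fy=3.2,interpolation=cv2.INTER_CUBIC)
b=cv2.resize(sc["p"][140:290,140:280],None,fx=2.9,fy=3.4,interpolation=cv2.INTER_CUBIC)
hh=max(a.shape[0],b.shape[0]); im=np.zeros((hh,a.shape[1]+b.shape[1],3),np.uint8);im[:a.shape[0],:a.shape[1]]=a;im[:b.shape[0],a.shape[1]:]=b
cv2.imwrite("pics/crop.png",im[:,:,::-1])
print(eyes.camera_info("top").keys())
for n,D in(("top",top),("scene",sc)):
    C=cam(eyes,n); P,u,v=depthpts(C,D["d"],np.ones((480,640),bool))
    col=D["p"][v,u].astype(int)
    hsv=cv2.cvtColor(D["p"],cv2.COLOR_RGB2HSV)[v,u].astype(int)
    m=(P[:,2]>112)&(P[:,2]<133)&(P[:,0]>150)&(P[:,0]<650)&(P[:,1]>-450)&(P[:,1]<0)
    m&=(hsv[:,1]>90)&(hsv[:,0]<20)
    mk=np.zeros((480,640),np.uint8); mk[v[m],u[m]]=1
    k,l,st,cc=cv2.connectedComponentsWithStats(mk)
    lab=l[v,u]
    for i in range(1,k):
        if st[i,4]<60: continue
        s=P[m&(lab==i)]; (c,sz,an)=cv2.minAreaRect(s[:,:2].astype(np.float32)); box=cv2.boxPoints((c,sz,an))
        e=sorted([(np.linalg.norm(box[1]-box[0]),box[1]-box[0]),(np.linalg.norm(box[2]-box[1]),box[2]-box[1])],key=lambda t:t[0])[1][1]
        if e[1]<0:e=-e
        print(n,cc[i],st[i,4],"ctr",np.array(c),"size",np.array(sz),"yaw",np.arctan2(e[1],e[0]),"z",np.median(s[:,2]))
    # bay strips on z=0
    hs=cv2.cvtColor(D["p"],cv2.COLOR_RGB2HSV)
    g=cv2.cvtColor(D["p"],cv2.COLOR_RGB2GRAY)
    m2=(g[v,u]<95)&(abs(P[:,2])<8)&(hsv[:,1]>100)
    Q=P[m2]; q2=(Q[:,0]>100)&(Q[:,0]<600)&(Q[:,1]>0)&(Q[:,1]<450)
    mk=np.zeros((480,640),np.uint8); mk[v[m2][q2],u[m2][q2]]=1
    k,l,st,cc=cv2.connectedComponentsWithStats(mk,connectivity=8)
    for i in range(1,k):
        if st[i,4]<150: continue
        vv,uu=np.nonzero(l==i); W=onplane(C,np.c_[uu,vv],0)
        (c,sz,an)=cv2.minAreaRect(W[:,:2].astype(np.float32))
        print(n,"dark",cc[i],st[i],np.array(c),np.array(sz),an,cv2.boxPoints((c,sz,an)).tolist())
E
```

```text
dict_keys(['fov_y', 'cx', 'cy', 'xyz', 'rotation'])
top [429.467 174.402] 418 ctr [ 628.323 -238.361] size [108.993  15.934] yaw 1.4884397 z 126.5105885643568
top [447.539 262.569] 401 ctr [ 451.715 -272.049] size [107.557  14.457] yaw 1.4905436 z 127.17783772949724
top [335.043 312.72 ] 414 ctr [352.063 -53.987] size [109.489  14.024] yaw 0.5465902 z 126.82820159322785
top [468.063 359.54 ] 489 ctr [ 266.83  -309.738] size [109.589  15.001] yaw 0.24262221 z 126.75089720466963
top dark [188.854 267.4  ] [150 222 102  96 896] [445.271 236.062] [197.168 188.157] 84.36087036132812 [[341.9608154296875, 147.1991424560547], [529.2075805664062, 128.71031188964844], [548.5818481445312, 324.92449951171875], [361.3350830078125, 343.413330078125]]
scene [279.889 114.272] 305 ctr [ 267.162 -309.54 ] size [111.307  17.89 ] yaw 0.21767989 z 127.45099396754506
scene [233.41  164.602] 327 ctr [ 453.546 -271.097] size [109.238  14.479] yaw 1.479051 z 127.96156712206596
scene [341.487 187.705] 302 ctr [353.589 -53.454] size [110.784  14.067] yaw 0.5429047 z 128.06609623327563
scene [178.515 222.759] 3
[... 452 characters left out ...]
00781 [[340.33673095703125, 144.6405487060547], [530.4940185546875, 125.13154602050781], [551.01123046875, 325.116455078125], [360.85394287109375, 344.62548828125]]
scene dark [378.551 385.78 ] [360 375  34  28 205] [592.098 232.037] [74.105 15.125] 88.92181396484375 [[583.8396606445312, 195.1331787109375], [598.9624633789062, 194.84857177734375], [600.3568725585938, 268.94036865234375], [585.2340698242188, 269.2249755859375]]
scene dark [437.228 426.911] [ 397  399   74   66 1475] [579.971 349.093] [ 41.21  147.263] 1.0808266401290894 [[557.9803466796875, 422.3226013183594], [560.7581787109375, 275.0857238769531], [601.961181640625, 275.8630676269531], [599.183349609375, 423.0999450683594]]
```

View pics/crop.png

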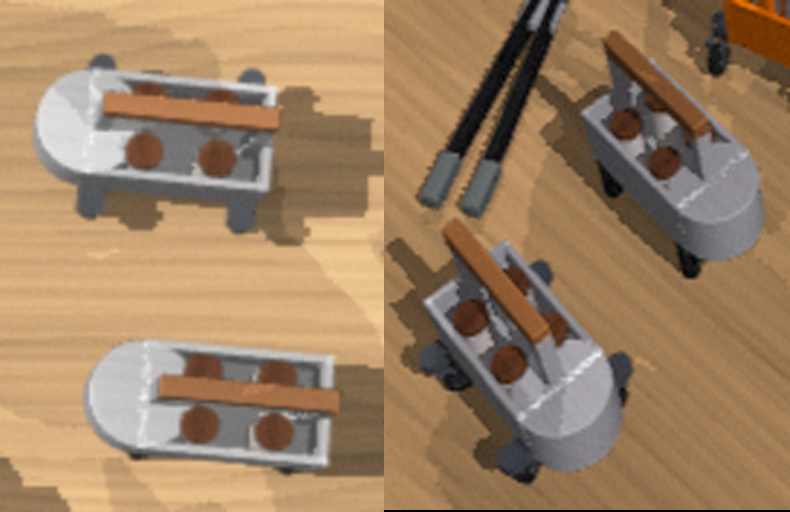

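The crop settles it. The caddy is the upper tray (420,183): four black castors stick out sideways and its handle is about (629,-238), yaw about 1.48. The lower tray stands on feet with nothing sticking out, so it's the tote, at (452,-271). Next I'll fit the bay strips and find the kettle and the pink tray's extents for clearance.

```bash
python3 - <<'E'
from station import eyes
from h import *
for n,box in(("top",(145,215,260,325)),("scene",(350,265,500,405))):
    D=np.load(f"pics/{n}0.npz"); C=cam(eyes,n)
    g=cv2.cvtColor(D["p"],cv2.COLOR_RGB2GRAY); m=np.zeros_like(g)
    x0,y0,x1,y1=box; m[y0:y1,x0:x1]=(g[y0:y1,x0:x1]<95)
    v,u=np.nonzero(m); W=onplane(C,np.c_[u,v],0)[:,:2]
    th=1.470; o=np.array([445,231.])
    for it in range(4):
        X=np.array([np.cos(th),np.sin(th)]);Y=np.array([-X[1],X[0]])
        a=(W-o)@X;b=(W-o)@Y
        L=(abs(b-90)<12)&(a<88);Rr=(abs(b+90)<12)&(a<88);Cc=(abs(a-100)<12)&(abs(b)<80)
        pl=np.polyfit(a[L],b[L],1);pr=np.polyfit(a[Rr],b[Rr],1);pc=np.polyfit(b[Cc],a[Cc],1)
        th+=(pl[0]+pr[0])/2; o=o+Y*(pl[1]+pr[1])/2+X*(pc[1]-100)
    print(n,"bay",o,"yaw",th,"gap",pl[1]-pr[1],"slopes",pl[0],pr[0],pc[0],"tail",a[L].min(),a[Rr].min(),a.max(), W.shape)
D=np.load("pics/top0.npz");C=cam(eyes,"top");P,u,v=depthpts(C,D["d"],np.ones((480,640),bool))
for nm,b in(("kettle",(545,80,640,180)),("pink",(298,265,375,358)),("toaster",(0,105,128,218)),("woodbox",(0,295,72,462))):
    m=(u>b[0])&(u<b[2])&(v>b[1])&(v<b[3])&(P[:,2]>20); print(nm,P[m].min(0),P[m].max(0))
E
```

```text
top bay [444.887 230.707] yaw 1.4710582871818765 gap 179.9212216153761 slopes -0.001515876800936186 0.001515876305196937 0.0016155584901430314 tail -93.34007333789909 -93.102573984198 103.92353520190161 (904, 2)
scene bay [445.346 230.14 ] yaw 1.468441203707752 gap 180.41698435589055 slopes -0.0005614137645354283 0.0005614150828070747 -0.0007842428675753465 tail -95.7803700488278 -94.7169199738241 105.27126493910963 (1961, 2)
kettle [ 653.097 -672.736   20.018] [ 819.778 -514.871  219.666]
pink [ 267.146 -134.312   20.063] [435.192  19.8   133.306]
toaster [556.014 395.949  20.057] [800.694 659.563 188.612]
woodbox [ 68.783 495.303  20.849] [367.13  591.473 166.943]
```

Both views give the bay at (445.1,230.4), yaw 1.470, with a strip spacing of 180 mm as specified. The approach is next.

```bash
cat >> h.py <<'E'
def tool(s):
    Rm=q2R(s["eef_rot"]); return np.array(s["ee_pos"]),np.arctan2(Rm[1,0],Rm[0,0]),Rm
def plan(p,phi,tp,tphi,n,w=None):
    """tool pointing down; rows: rz, tx,ty,tz"""
    w=np.ones(n)/n if w is None else np.array(w)/sum(w)
    out=[]
    for k in w:
        d=(np.array(tp)-p)*k; rz=-(tphi-phi)*k; f=phi+ (tphi-phi)*sum(w[:len(out)])
        tx=d[0]*np.cos(f)+d[1]*np.sin(f); ty=d[0]*np.sin(f)-d[1]*np.cos(f)
        out.append([np.degrees(rz)/6,tx/60,ty/60,-d[2]/60])
    print(np.round(out,3))
E
python3 - <<'E'
from station import r
from h import *
p,phi,Rm=tool(r.sense()); print(p,phi)
plan(p,phi,[629,-238,200],1.482,14,[.5]+[1]*12+[.5])
E
```

```text
[ 157.664 -656.18   218.086] 0.23581825735743986
[[-0.458  0.356 -0.19   0.012]
 [-0.915  0.73  -0.346  0.023]
 [-0.915  0.76  -0.274  0.023]
 [-0.915  0.783 -0.2    0.023]
 [-0.915  0.798 -0.124  0.023]
 [-0.915  0.806 -0.047  0.023]
 [-0.915  0.807  0.03   0.023]
 [-0.915  0.801  0.107  0.023]
 [-0.915  0.787  0.183  0.023]
 [-0.915  0.766  0.258  0.023]
 [-0.915  0.737  0.33   0.023]
 [-0.915  0.702  0.399  0.023]
 [-0.915  0.661  0.464  0.023]
 [-0.458  0.307  0.263  0.012]]
```

Request:
{"method": "step_arm", "body": {
  "plan": [0, 0, -0.46, 0.36, -0.19, 0.01, 93, 0, 0, -0.92, 0.73, -0.35, 0.02, 93, 0, 0, -0.92, 0.76, -0.27, 0.02, 93, 0, 0, -0.92, 0.78, -0.2, 0.02, 93, 0, 0, -0.92, 0.8, -0.12, 0.02, 93, 0, 0, -0.92, 0.81, -0.05, 0.02, 93, 0, 0, -0.92, 0.81, 0.03, 0.02, 93, 0, 0, -0.92, 0.8, 0.11, 0.02, 93, 0, 0, -0.92, 0.79, 0.18, 0.02, 93, 0, 0, -0.92, 0.77, 0.26, 0.02, 93]
}}

```text
clock: 1.4
ee_pos: [503.5, -347.1, 207.2]
eef_rot: [0.0, 0.837, 0.546, 0.0]
contact_force: [0.6, -0.7, 0.0]
finger_gap: 92.8
```

Request:
{"method": "step_arm", "body": {
  "plan": [0, 0, -0.92, 0.74, 0.33, 0.02, 93, 0, 0, -0.92, 0.7, 0.4, 0.02, 93, 0, 0, -0.92, 0.66, 0.46, 0.02, 93, 0, 0, -0.45, 0.31, 0.26, 0.01, 93, 0, 0, 0, 0, 0, 0, 93]
}}

```text
clock: 2.02
ee_pos: [628.8, -234.5, 202.7]
eef_rot: [-0.0, 0.735, 0.678, -0.0]
contact_force: [-0.6, -0.2, -1.1]
finger_gap: 93.2
```

```bash
cat > look.py <<'E'
import sys
from station import r,eyes
from h import *
tag=sys.argv[1]
s=r.sense(); p,phi,Rm=tool(s); print("t",s["clock"],"tcp",p,"phi",phi,"zax",Rm[:,2],"F",s["contact_force"],"gap",s["finger_gap"],"q",s["qpos"])
for n in sys.argv[2:]:
    s=r.sense(); pic,d=eyes.camera(n); cv2.imwrite(f"pics/{n}_{tag}.png",pic[:,:,::-1]); C=cam(eyes,n,s["ee_pos"],s["eef_rot"])
    P,u,v=depthpts(C,d,np.ones((480,640),bool)); hsv=cv2.cvtColor(pic,cv2.COLOR_RGB2HSV)[v,u].astype(int)
    m=(P[:,2]>112)&(P[:,2]<133)&(hsv[:,1]>90)&(hsv[:,0]<20)&(P[:,0]>380)&(P[:,0]<720)&(abs(P[:,1])<420)
    mk=np.zeros((480,640),np.uint8); mk[v[m],u[m]]=1
    k,l,st,cc=cv2.connectedComponentsWithStats(mk); lab=l[v,u]
    for i in range(1,k):
        if st[i,4]<60: continue
        S=P[m&(lab==i)]; c,sz,an=cv2.minAreaRect(S[:,:2].astype(np.float32)); b=cv2.boxPoints((c,sz,an))
        e=max([b[1]-b[0],b[2]-b[1]],key=np.linalg.norm); e=e*np.sign(e[1])
        print(n,cc[i],st[i,4],"ctr",np.array(c),"mean",S.mean(0),"size",np.array(sz),"yaw",np.arctan2(e[1],e[0]))
E
python3 look.py a wrist
```

```text
t 2.025 tcp [ 628.775 -234.531  202.656] phi 1.4898010667772477 zax [-0.001  0.    -1.   ] F [-0.613 -0.175 -1.108] gap 93.24267348681984 q [-0.395  0.113  1.471  0.     1.559 -0.314]
wrist [326.183 249.695] 3788 ctr [ 630.377 -238.815] mean [ 630.616 -235.373  127.461] size [109.649  13.836] yaw 1.4840573
wrist [ 57.781 294.326] 3396 ctr [ 455.37  -255.006] mean [ 458.056 -251.385  125.452] size [76.137 15.366] yaw 1.4858061
```

View pics/wrist_a.png

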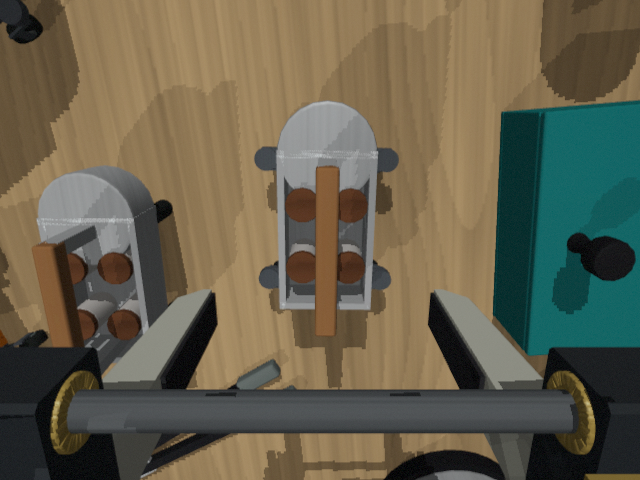

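The wrist view shows the caddy's handle at (326,250), square between the fingers, with its castors sideways. I want to check how high the teal box on the right is and where it ends.

```bash
python3 - <<'E'
from station import eyes,r
from h import *
D=np.load("pics/top0.npz");C=cam(eyes,"top");P,u,v=depthpts(C,D["d"],np.ones((480,640),bool))
for nm,b in(("teal",(383,45,485,130)),("mug",(300,48,350,112)),("jar",(220,45,272,112))):
    m=(u>b[0])&(u<b[2])&(v>b[1])&(v<b[3])&(P[:,2]>15); print(nm,P[m].min(0),P[m].max(0))
p,phi,_=tool(r.sense())
plan(p,phi,[630,-238.5,101],1.484,5,[1,2,2,1,.5])
E
```

```text
teal [ 780.239 -356.15    15.109] [ 916.19  -164.807  123.659]
mug [810.612 -67.524  15.098] [913.108  19.862  96.206]
jar [802.081  99.111  15.083] [888.743 188.18  137.561]
[[ 0.006 -0.007  0.005  0.261]
 [ 0.012 -0.014  0.011  0.522]
 [ 0.012 -0.014  0.011  0.522]
 [ 0.006 -0.007  0.005  0.261]
 [ 0.003 -0.004  0.003  0.131]]
```

Teal is far enough away (x ≥ 780). I'll go down and close.

Request:
{"method": "step_arm", "body": {
  "plan": [0, 0, 0.02, -0.02, 0.01, 0.26, 60, 0, 0, 0.02, -0.02, 0.01, 0.52, 60, 0, 0, 0.01, -0.01, 0.01, 0.52, 60, 0, 0, 0, 0, 0, 0.26, 50, 0, 0, 0, 0, 0, 0.13, 40, 0, 0, 0, 0, 0, 0, 40]
}}

```text
clock: 2.82
ee_pos: [629.7, -239.4, 101.9]
eef_rot: [0.0, 0.738, 0.675, 0.0]
contact_force: [0.5, 0.1, -0.8]
finger_gap: 41.0
```

Request:
{"method": "step_arm", "body": {
  "plan": [0, 0, 0, 0, 0, 0, 26, 0, 0, 0, 0, 0, 0, 20, 0, 0, 0, 0, 0, 0, 16, 0, 0, 0, 0, 0, 0, 8, 0, 0, 0, 0, 0, 0, 8, 0, 0, 0, 0, 0, 0, 8]
}}

```text
clock: 3.58
ee_pos: [629.9, -239.2, 101.9]
eef_rot: [0.0, 0.738, 0.675, 0.0]
contact_force: [-0.8, -0.5, 3.4]
finger_gap: 13.6
```

```bash
python3 look.py b wrist
```

```text
t 3.575 tcp [ 629.872 -239.246  101.884] phi 1.4819214591973815 zax [ 0. -0. -1.] F [-0.827 -0.486  3.376] gap 13.559892327185029 q [-0.401  0.166  1.577 -0.     1.398 -0.312]
wrist [322.407 287.122] 7442 ctr [ 631.038 -224.22 ] mean [ 631.273 -220.529  127.367] size [80.374 14.397] yaw 1.4752142
wrist [322.079 440.873] 544 ctr [ 624.956 -288.299] mean [ 625.036 -288.482  127.442] size [10.462 13.585] yaw 3.089079
```

View pics/wrist_b.png

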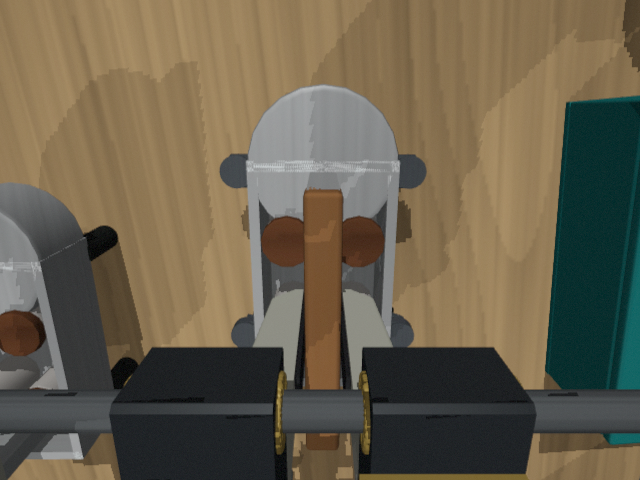

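The grip is on the bar: gap 13.6 mm, castors still sideways at (235,170) and (410,170). Now I'll push straight along the caddy's own axis.

Request:
{"method": "step_arm", "body": {
  "plan": [0, 0, 0, 0.05, 0, 0, 8, 0, 0, 0, 0.1, 0, 0, 8, 0, 0, 0, 0.12, 0, 0, 8, 0, 0, 0, 0.15, 0, 0, 8, 0, 0, 0, 0.18, 0, 0, 8, 0, 0, 0, 0.2, 0, 0, 8, 0, 0, 0, 0.2, 0, 0, 8, 0, 0, 0, 0.2, 0, 0, 8, 0, 0, 0, 0.2, 0, 0, 8, 0, 0, 0, 0.15, 0, 0, 8]
}}

```text
clock: 4.88
ee_pos: [638.1, -145.6, 101.8]
eef_rot: [0.0, 0.738, 0.675, 0.0]
contact_force: [-0.2, -0.7, 5.0]
finger_gap: 13.5
```

```bash
python3 look.py c wrist
```

```text
t 4.875 tcp [ 638.128 -145.641  101.849] phi 1.4824022634929215 zax [ 0. -0. -1.] F [-0.159 -0.725  5.03 ] gap 13.476543703353483 q [-0.263  0.126  1.622 -0.     1.393 -0.175]
wrist [322.46  286.545] 7483 ctr [ 639.189 -130.448] mean [ 639.559 -126.713  127.281] size [80.367 14.379] yaw 1.4853885
wrist [322.062 440.91 ] 547 ctr [ 633.307 -194.875] mean [ 633.315 -194.827  127.483] size [10.59 13.49] yaw 3.0361767
```

View pics/wrist_c.png

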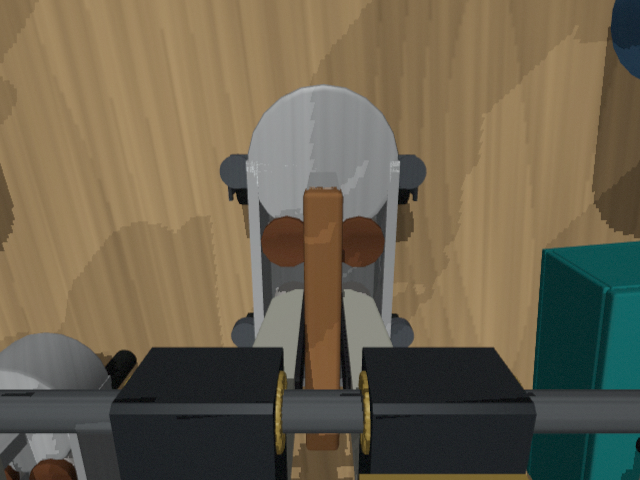

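The wheels now trail straight back, with black tyres behind the pivots at (237,193) and (410,193). I'll keep straight ahead until the centre is past y = -20.

Request:
{"method": "step_arm", "body": {
  "plan": [0, 0, 0, 0.15, 0, 0, 8, 0, 0, 0, 0.25, 0, 0, 8, 0, 0, 0, 0.28, 0, 0, 8, 0, 0, 0, 0.28, 0, 0, 8, 0, 0, 0, 0.28, 0, 0, 8, 0, 0, 0, 0.28, 0, 0, 8, 0, 0, 0, 0.28, 0, 0, 8, 0, 0, 0, 0.25, 0, 0, 8, 0, 0, 0, 0.2, 0, 0, 8, 0, 0, 0, 0.1, 0, 0, 8]
}}

```text
clock: 6.18
ee_pos: [650.5, -5.1, 101.9]
eef_rot: [0.0, 0.738, 0.675, 0.0]
contact_force: [0.6, -1.3, 5.6]
finger_gap: 14.0
```

```bash
python3 look.py d wrist scene; python3 - <<'E'
from station import r
from h import *
p,phi,_=tool(r.sense())
# handle offset along axis about +0.7mm ahead of grasp
X=np.array([np.cos(1.470),np.sin(1.470),0]); o=np.array([445.1,230.4,p[2]])
print("pre",o-X*110); 
pre=o-X*110
d=pre-p; print(d, "tool axes", d[0]*np.cos(phi)+d[1]*np.sin(phi), d[0]*np.sin(phi)-d[1]*np.cos(phi),"rz",np.degrees(phi-1.470)/6)
E
```

```text
t 6.175 tcp [650.538  -5.06  101.851] phi 1.4827040722829756 zax [ 0.  0. -1.] F [ 0.635 -1.257  5.596] gap 14.017792211125062 q [-0.047  0.118  1.631  0.     1.393  0.041]
wrist [322.437 286.298] 7501 ctr [651.564  10.221] mean [651.962  13.956 127.273] size [80.186 14.215] yaw 1.477401
wrist [322.009 440.912] 546 ctr [645.683 -54.288] mean [645.718 -54.253 127.474] size [10.176 13.497] yaw 3.0642946
scene [338.41  203.193] 83 ctr [389.409 -31.741] mean [392.094 -30.295 126.656] size [26.362 13.884] yaw 0.5378091
scene [266.41  310.368] 261 ctr [652.429  24.88 ] mean [653.009  25.827 127.039] size [52.366 13.862] yaw 1.4739578
pre [434.031 120.958 101.847]
[-216.505  125.903    0.   ] tool axes 106.39641506426855 -226.72873615945645 rz 0.12254970358197607
```

View pics/scene_d.png

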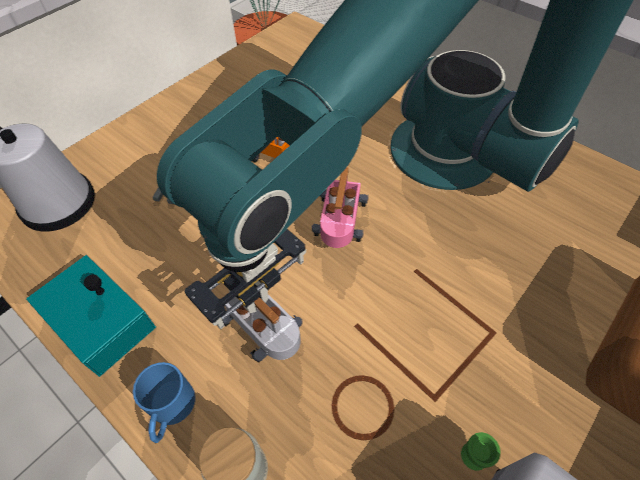

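The caddy's centre is at y = -5, clear of the tote. Now I'll ease leftward in an S-curve to the line in front of the bay's open end, passing well in front of the pink tray.

Request:
{"method": "step_arm", "body": {
  "plan": [0, 0, 0, 0.15, -0.06, 0, 8, 0, 0, 0, 0.15, -0.12, 0, 8, 0, 0, 0, 0.12, -0.18, 0, 8, 0, 0, 0, 0.1, -0.24, 0, 8, 0, 0, 0, 0.09, -0.26, 0, 8, 0, 0, 0, 0.08, -0.26, 0, 8, 0, 0, 0, 0.07, -0.26, 0, 8, 0, 0, 0, 0.07, -0.26, 0, 8, 0, 0, 0, 0.07, -0.26, 0, 8, 0, 0, 0, 0.07, -0.26, 0, 8]
}}

```text
clock: 7.52
ee_pos: [525.8, 63.8, 101.8]
eef_rot: [0.0, 0.738, 0.675, 0.0]
contact_force: [1.8, 1.0, 7.8]
finger_gap: 14.0
```

Request:
{"method": "step_arm", "body": {
  "plan": [0, 0, 0, 0.07, -0.26, 0, 8, 0, 0, 0, 0.07, -0.26, 0, 8, 0, 0, 0, 0.08, -0.25, 0, 8, 0, 0, 0.03, 0.09, -0.25, 0, 8, 0, 0, 0.03, 0.1, -0.24, 0, 8, 0, 0, 0.03, 0.12, -0.18, 0, 8, 0, 0, 0.03, 0.13, -0.12, 0, 8, 0, 0, 0, 0.14, -0.06, 0, 8, 0, 0, 0, 0.15, 0, 0, 8, 0, 0, 0, 0.1, 0, 0, 8]
}}

```text
clock: 8.78
ee_pos: [435.3, 135.3, 101.8]
eef_rot: [0.0, 0.742, 0.67, -0.0]
contact_force: [-0.9, -0.9, 6.2]
finger_gap: 13.6
```

```bash
python3 look.py e wrist top; python3 - <<'E'
from station import r
from h import *
p,phi,_=tool(r.sense())
o=np.array([445.1,230.4,p[2]])
d=o-p; print(d, "tool axes", d[0]*np.cos(phi)+d[1]*np.sin(phi), d[0]*np.sin(phi)-d[1]*np.cos(phi),"rz",np.degrees(phi-1.470)/6)
E
```

```text
t 8.775 tcp [435.288 135.266 101.772] phi 1.4697349891579883 zax [ 0. -0. -1.] F [-0.895 -0.938  6.159] gap 13.637655154801887 q [ 0.245 -0.326  2.04  -0.     1.428  0.346]
wrist [322.376 286.386] 7474 ctr [436.574 150.275] mean [436.956 154.252 127.237] size [80.715 14.347] yaw 1.4721713
wrist [322.141 440.92 ] 547 ctr [430.018  86.17 ] mean [429.908  86.18  127.46 ] size [10.386 13.851] yaw 3.0537577
top [448.146 262.633] 403 ctr [ 451.948 -272.202] mean [ 451.324 -273.379  126.953] size [107.167  14.66 ] yaw 1.4888877
top [323.6 292.7] 80 ctr [388.077 -32.025] mean [389.367 -31.828 126.85 ] size [24.602 13.79 ] yaw 0.55126673
[ 9.75  94.863  0.   ] tool axes 95.3628932267177 0.15801984619173304 rz 0.0003591590443332877
```

View pics/wrist_e.png

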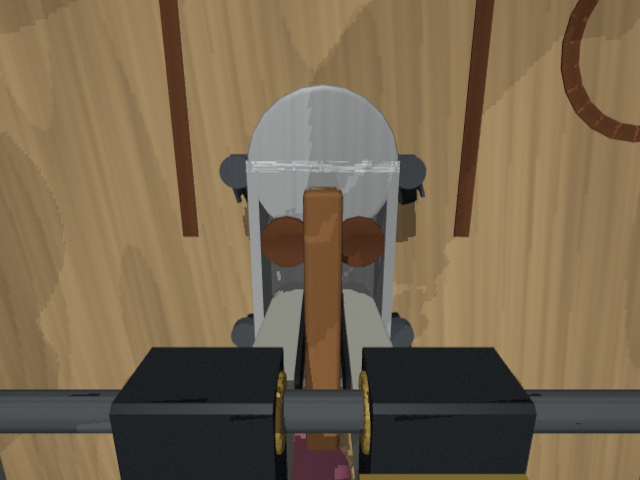

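View pics/top_e.png

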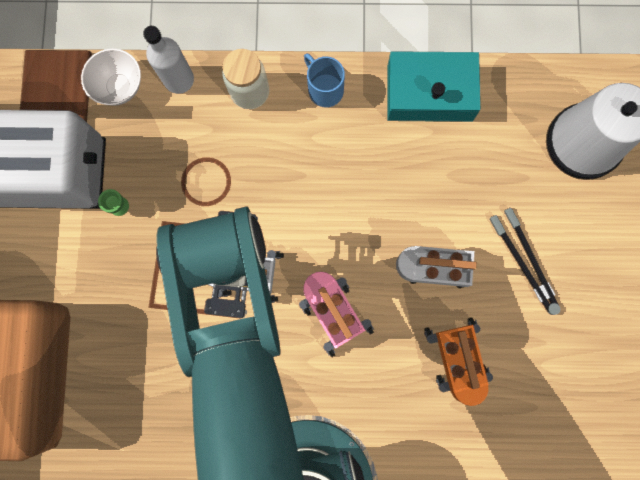

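Lined up with the open end: the strip ends at (190,237) and (461,237) sit evenly either side, and the tote hasn't moved. Now the final straight run of 95 mm (1.59 units).

Request:
{"method": "step_arm", "body": {
  "plan": [0, 0, 0, 0.12, 0, 0, 8, 0, 0, 0, 0.2, 0, 0, 8, 0, 0, 0, 0.22, 0, 0, 8, 0, 0, 0, 0.22, 0, 0, 8, 0, 0, 0, 0.22, 0, 0, 8, 0, 0, 0, 0.22, 0, 0, 8, 0, 0, 0, 0.19, 0, 0, 8, 0, 0, 0, 0.13, 0, 0, 8, 0, 0, 0, 0.07, 0, 0, 8, 0, 0, 0, 0, 0, 0, 8]
}}

```text
clock: 10.12
ee_pos: [444.9, 230.2, 101.8]
eef_rot: [-0.0, 0.742, 0.671, 0.0]
contact_force: [-0.7, 1.3, 7.2]
finger_gap: 13.8
```

```bash
python3 look.py f wrist; python3 - <<'E'
from station import r,eyes
from h import *
s=r.sense(); p,phi,_=tool(s)
o=np.array([445.1,230.4,p[2]])
d=o-p; print("tool axes err", d[0]*np.cos(phi)+d[1]*np.sin(phi), d[0]*np.sin(phi)-d[1]*np.cos(phi),phi)
pic=cv2.imread("pics/wrist_f.png")[:,:,::-1]; C=cam(eyes,"wrist",s["ee_pos"],s["eef_rot"])
g=cv2.cvtColor(pic,cv2.COLOR_RGB2GRAY); hs=cv2.cvtColor(pic,cv2.COLOR_RGB2HSV)
v,u=np.nonzero((g<95)&(hs[:,:,1]>100)&(np.arange(480)[:,None]<340))
W=onplane(C,np.c_[u,v],0)[:,:2]-p[:2]
X=np.array([np.cos(phi),np.sin(phi)]);Y=np.array([-X[1],X[0]]); a=W@X;b=W@Y
for nm,m,A,B in(("L",(abs(b-90)<14)&(a<88),a,b),("R",(abs(b+90)<14)&(a<88),a,b),("C",(abs(a-100)<14)&(abs(b)<75),b,a)):
    print(nm,m.sum(), np.polyfit(A[m],B[m],1) if m.sum()>50 else None)
E
```

```text
t 10.125 tcp [444.936 230.23  101.808] phi 1.4699377451216604 zax [-0.  0. -1.] F [-0.695  1.284  7.188] gap 13.798796958668447 q [ 0.426 -0.215  1.951  0.     1.405  0.527]
wrist [322.321 286.139] 7506 ctr [446.205 245.139] mean [446.592 249.296 127.263] size [80.65  14.089] yaw 1.4666264
wrist [322.067 440.876] 549 ctr [439.634 180.92 ] mean [439.534 181.099 127.412] size [10.514 13.772] yaw 3.01965
tool axes err 0.29431191040961274 0.14511831721559415 1.4698282777137528
L 3779 [-0.002 88.592]
R 3742 [ -0.002 -92.258]
C 4521 [  0.003 101.262]
```

View pics/wrist_f.png

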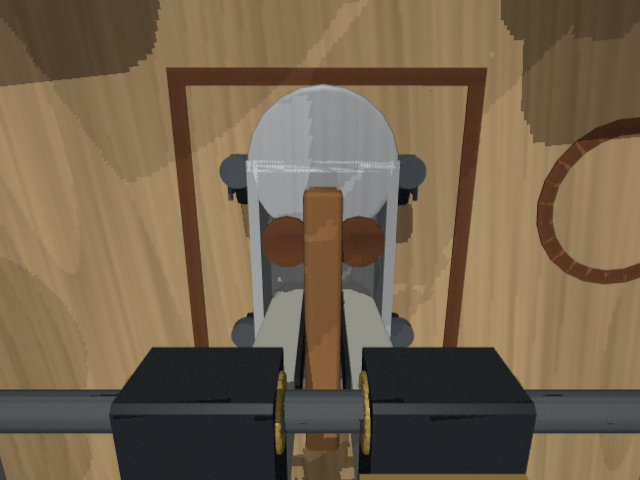

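Parked: the strips sit at +88.6 and -92.3 mm, and the cross strip at 101 mm with a 0.003 slope. The wrist view shows the handle itself about 1.3 mm to the same side, so the true offset is under 1 mm. Time to let go and retreat straight up.

Request:
{"method": "step_arm", "body": {
  "plan": [0, 0, 0, 0, 0, 0, 18, 0, 0, 0, 0, 0, 0, 24, 0, 0, 0, 0, 0, 0, 32, 0, 0, 0, 0, 0, 0, 40, 0, 0, 0, 0, 0, 0, 40, 0, 0, 0, 0, 0, 0, 40]
}}

```text
clock: 10.92
ee_pos: [445.5, 229.8, 101.6]
eef_rot: [-0.0, 0.742, 0.67, -0.0]
contact_force: [0.3, 0.5, 0.5]
finger_gap: 40.2
```

Request:
{"method": "step_arm", "body": {
  "plan": [0, 0, 0, 0, 0, -0.2, 40, 0, 0, 0, 0, 0, -0.4, 40, 0, 0, 0, 0, 0, -0.6, 40, 0, 0, 0, 0, 0, -0.7, 40, 0, 0, 0, 0, 0, -0.5, 40, 0, 0, 0, 0, 0, -0.2, 40, 0, 0, 0, 0, 0, 0, 40]
}}

```text
clock: 11.8
ee_pos: [445.6, 229.9, 257.9]
eef_rot: [0.0, 0.742, 0.67, 0.0]
contact_force: [0.5, 0.0, -1.0]
finger_gap: 40.0
```

```bash
python3 look.py g wrist scene; python3 - <<'E'
from station import r,eyes
from h import *
s=r.sense(); 
pic=cv2.imread("pics/wrist_g.png")[:,:,::-1]; C=cam(eyes,"wrist",s["ee_pos"],s["eef_rot"])
g=cv2.cvtColor(pic,cv2.COLOR_RGB2GRAY); hs=cv2.cvtColor(pic,cv2.COLOR_RGB2HSV)
v,u=np.nonzero((g<95)&(hs[:,:,1]>100)&(np.arange(480)[:,None]<400))
W=onplane(C,np.c_[u,v],0)[:,:2]; th=1.47; o=np.array([445,230.4])
for it in range(3):
    X=np.array([np.cos(th),np.sin(th)]);Y=np.array([-X[1],X[0]]); a=(W-o)@X;b=(W-o)@Y
    L=(abs(b-90)<12)&(a<88);Rr=(abs(b+90)<12)&(a<88);Cc=(abs(a-100)<12)&(abs(b)<75)
    pl=np.polyfit(a[L],b[L],1);pr=np.polyfit(a[Rr],b[Rr],1);pc=np.polyfit(b[Cc],a[Cc],1)
    th+=(pl[0]+pr[0])/2; o=o+Y*(pl[1]+pr[1])/2+X*(pc[1]-100)
print("bay by wrist",o,th,pl[1]-pr[1])
E
```

```text
t 11.8 tcp [445.592 229.864 257.916] phi 1.469365666405505 zax [ 0.001  0.    -1.   ] F [ 0.504  0.007 -0.967] gap 40.02039626215905 q [ 0.425 -0.275  1.747  0.     1.669  0.527]
wrist [321.185 220.443] 2681 ctr [444.554 230.583] mean [444.789 233.54  127.403] size [109.211  13.877] yaw 1.4643096
scene [233.034 164.323] 322 ctr [ 453.047 -271.764] mean [ 454.863 -270.043  126.642] size [110.59   15.426] yaw 1.4882207
scene [338.309 203.049] 81 ctr [389.326 -31.795] mean [392.13  -30.538 126.95 ] size [27.508 13.93 ] yaw 0.5577761
scene [435.918 298.132] 646 ctr [443.856 229.83 ] mean [446.    231.069 125.79 ] size [109.497  16.224] yaw 1.4646653
bay by wrist [445.847 230.959] 1.4710807972284519 179.69438623299908
```

View pics/wrist_g.png

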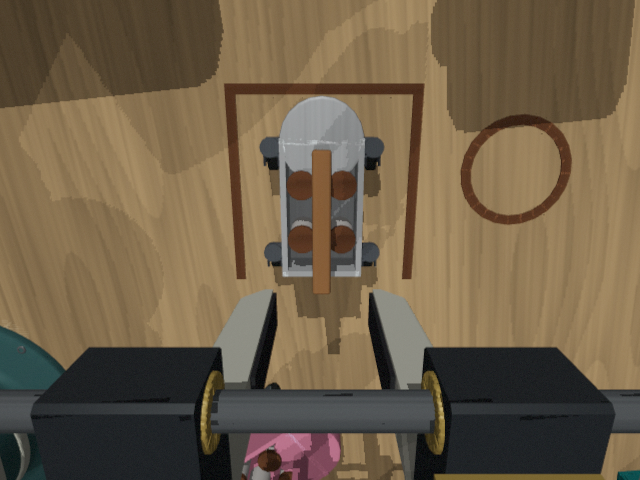

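View pics/scene_g.png

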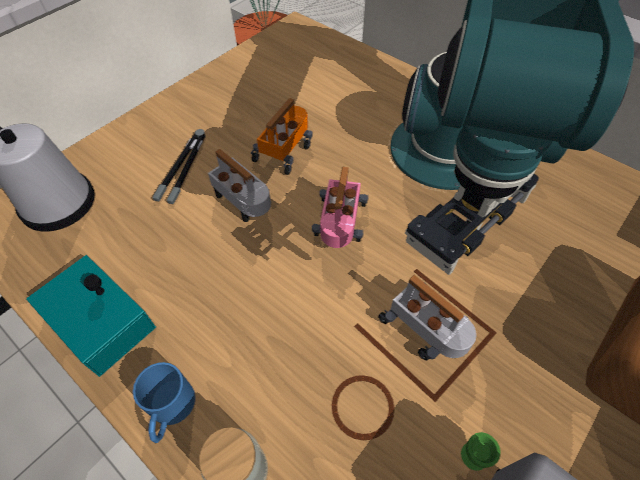

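The caddy is free and upright in the U, its nose at (321,100) pointing at the cross strip. The offset is about 1 mm and the angle about 0.006 rad, and the fingers are clear above it. I'll hand it in.

```bash
python3 -c "
from station import r
print(r.sign_off())"
```

```text
the job is handed in; nothing more can be done
None
```

The caddy is parked in the three-sided mark, nose towards the closed end, and released; I handed the job in at about 11.8 s on the robot's clock.

- **Moves:** I gripped it by the handle and pushed it straight ahead about 235 mm, until its centre was past y = -20 mm. An S-curve then brought it left to the mark's open end, and a straight 95 mm run took it in. I didn't lift it at any point.
- **Castors:** a wrist picture after about 94 mm of the straight push showed the nose castors trailing straight back, and they still were after parking. The tail castors were mostly hidden by the gripper, so I didn't check them separately.
- **Final position:** the wrist view puts the handle at (444.6, 230.6), yaw 1.464. The mark's centre measured (445.1, 230.4), yaw 1.470, from the two fixed cameras, and (445.8, 231.0), yaw 1.471, from the wrist. That leaves it off by 0.5 to 1.3 mm and 0.006 rad, within the 2 mm calibration.
- **Surroundings:** the tote measured the same place before and after, to within about 1 mm. The largest contact force I read was about 8 N, and the fingers were 130 mm above the handle at hand-in.

No check failed. The only disagreement was that the cameras differed by about 1 mm.

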